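# Test three repaired foot switches in order

## Robot

A 6-joint arm with a two-finger parallel gripper is mounted at the origin on the work surface; the furniture and walls round the work are solid. World frame = base frame: x ahead of the robot, y to its left, z up, the work surface at z = 0. Lengths are in mm, angles in rad, forces in N, time in s.
With the tool pointing down it reaches from about 275 to 725 mm from the base axis. Payload 5.6 kg.
Tool frame: the origin (TCP) lies midway between the tips of the shut fingers; the grasp point (between the pads) lies r.grip_depth behind it (r.grip_depth is the distance from the TCP to the grasp point, in mm); z points along the fingers, y is the line along which they close (so a half turn about z gives the same grasp; the last joint's range is limited). The gripper opens to 85 mm and grips with 20 to 120 N. Pads are 22 mm wide; open, the fingers measure 114 mm over their backs; the gripper's body (76 mm by 85 mm) begins 54 mm behind the grasp point. The pads swing forward as they close: fully open they stand 13 mm farther back than shut.
Start: joints at [1.501, 0.255, 0.108, 0, -1.424, -0.285], TCP at [191.044, 515.747, 231.283] pointing down, gripper open.
Joint ranges: [-2.95, 2.95], [-1.21, 1.97], [-1.09, 1.5], [-2.87, 1.71], [-2.94, -0.07], [-3.05, 3.05]. Speed limits (rad/s): [2.57, 2.57, 3.14, 3.14, 3.14, 3.14].

## Interface

Orientations are given as a unit quaternion [x, y, z, w].
In Python, from station import r, optics, finish_job gives the robot as it stands. The module is installed in compiled form; this text tells all that it offers.
- The arm moves only by the shell command python3 -m handwheel 'ROWS' [FORCE]. ROWS is JSON, a list that holds one entry, the list of rows, each a list of 7 numbers: the shift along the tool's x, y, z in m, then the turn, a rotation vector about the tool's x, y, z in degrees, then the finger opening in m, from 0 to 0.0854. A call has exactly 10 rows; each row shifts and turns the commanded pose from where the row before left it, along the tool's axes as they then stand; what a row does not reach is not made up. A row lasts 1/12 s, in which the tool goes at most 41.7 mm and 7.16 degrees, less where a joint would pass 70% of its speed; a pose out of reach is approached as far as the arm can. A call is refused whole if a number of a shift passes 0.0417 or a number of a turn 7.16, either way. A call with a gripper value outside its range is refused whole. The fingers move at their own pace and stop on an object; FORCE is the grip in N (left out, the last holds). Time passes only in rows, so rows that do not move let the fingers close, or fill a call up. It gives the time, the measured TCP pose, the force, the opening and the grip force at its end, in the units of the state.
- r.get_state(): the state, without advancing time (a new reading comes with each control period).
- optics.get_image(name): name is "scene" or "top" or "wrist"; returns a dict with "img" (384x512x3 uint8, blue, green, red), "range_z" (384x512 float32, mm along the optical axis (not along the pixel's ray), 0 where there is no reading), "fx", "fy", "cx", "cy" (pixels), "k1" (the pictures are not rectified: a ray, as slopes to the right and down, at radius r is drawn at 1 + k1 r^2 times it, then the intrinsics apply), "R" (3x3) and "t" (3): a world point X has camera coordinates R X + t; the wrist camera has in their place "hand_eye" (4x4, takes a point from camera to tool coordinates, whose origin is the TCP and whose axes are the flange's). Camera axes: x right, y down, z forward; pixel columns grow to the right and rows downward; lengths in mm; the calibration is good to about 2 mm. A picture is of the moment at which its call begins: read the wrist's pose just before it.
- finish_job(): hands the job in; it is judged then, once.
The state is a dict: "clock": time; "joints": joint angles; "qd": joint speeds; "effort": joint torques, N m; "tcp_pos": TCP position; "ee_rot": TCP orientation; "contact_force": force on the tool from outside, world axes, zero at the start; "moment": the same for the moment, N m; "finger_gap": opening from 0.0 (shut) to 1.0 (fully open); "gripper_force": force on a finger pad.
Only numpy, scipy, OpenCV 4.12 (cv2) and the standard library are available. Lean on these libraries where they do the work, as an engineer would, in place of code of your own. Each camera call takes 0.05 s, during which the arm holds its last target. There are 200 camera calls.

## Task

Three repaired lamp foot switches are waiting for their push test. With the fingertips, gently press the grey key of the round switch down until it stays on, then that of the long switch, then that of the square switch. Do not pick up, shift or tip the switches, and leave the other things on the table alone.

Things in the scene. Friction and masses are not known exactly. Their poses are not given: they have to be found in the camera images.
- round_switch: Loose black plastic foot switch, the round one: a disc 70 mm across with a round key 32 mm across. The housing is 26 mm high, about 0.2 kg, with two short empty cable glands at its +x and -x ends (8 mm proud). Origin: centre of the underside, z up.
- round_key_top (a point): Centre of the top face of that switch's grey key, in the middle of the housing: 40 mm above the table when up, 32 mm when fully down. It moves with the key.
- round_key (a joint): Travel of that key in m: 0 up (at the start), 0.008 fully down, where it meets a hard stop. It yields to a downward push of about 3 N (a little more when pushed fast) and stays where it is left; on from 0.005. The rest of the key stays proud of the housing (14 mm up, 6 mm down).
- long_switch: Loose black plastic foot switch, the long one: an oblong box 96 x 48 mm (long side along its own x) with an oblong key 52 x 24 mm, long the same way. The housing is 26 mm high, about 0.2 kg, with two short empty cable glands at its +x and -x ends (8 mm proud). Origin: centre of the underside, z up.
- long_key_top (a point): Centre of the top face of that switch's grey key, in the middle of the housing: 40 mm above the table when up, 32 mm when fully down. It moves with the key.
- long_key (a joint): Travel of that key in m: 0 up (at the start), 0.008 fully down, where it meets a hard stop. It yields to a downward push of about 3 N (a little more when pushed fast) and stays where it is left; on from 0.005. The rest of the key stays proud of the housing (14 mm up, 6 mm down).
- square_switch: Loose black plastic foot switch, the square one: a box 66 x 66 mm with a square key 30 x 30 mm. The housing is 26 mm high, about 0.2 kg, with two short empty cable glands at its +x and -x ends (8 mm proud). Origin: centre of the underside, z up.
- square_key_top (a point): Centre of the top face of that switch's grey key, in the middle of the housing: 40 mm above the table when up, 32 mm when fully down. It moves with the key.
- square_key (a joint): Travel of that key in m: 0 up (at the start), 0.008 fully down, where it meets a hard stop. It yields to a downward push of about 3 N (a little more when pushed fast) and stays where it is left; on from 0.005. The rest of the key stays proud of the housing (14 mm up, 6 mm down).
- flux_bottle: Bystander: small upright bottle with a long thin red nozzle, 28 mm across, 94 mm high. Loose. Origin: centre of the underside.
- usb_adapter: Bystander: white plug-in adapter block, 63 x 34 x 26 mm. Loose. Origin: centre of the underside.
- solder_spool: Bystander: upright spool of solder with dark blue flanges, 48 mm across, 40 mm high. Loose. Origin: centre of the underside.
Not all that is in view belongs to the job. Leave any red look-alike of the square_switch alone. What is shaped like the long_switch but blue is not meant.

How it is judged:
By the outcome, as a careful person would: the job done as asked, in the order asked, and still so for the second after the job is handed in, with the robot touching nothing.
It also fails if it takes over 48 s, if anything falls off the work surface, if the arm or the gripper's body presses on something with over 40 N, if the wrist force passes 120 N, or if a joint passes its speed limit or range.

## Working session

There is one attempt and no reset: what is moved stays moved. The work goes in short steps, Python scripts to look and compute and a shell command to move; the robot and the scene stay as the last step left them, time stands still between calls to the robot, and variables do not carry over. Pictures are saved under pics/ and viewed, at most 10 in all, crops included, and the job is handed in when it is done.

```bash
mkdir -p pics; cat > h.py <<'E'
import numpy as np,cv2
from station import r,optics
def world(im,u,v,z=None):
    K=np.array([[im['fx'],0,im['cx']],[0,im['fy'],im['cy']],[0,0,1.]])
    p=cv2.undistortPoints(np.array([[[u,v]]],float),K,np.array([im['k1'],0,0,0.]))[0,0]
    ray=np.array([p[0],p[1],1.])
    R=np.array(im['R']);t=np.array(im['t'])
    o=-R.T@t; d=R.T@ray
    s=im['range_z'][int(round(v)),int(round(u))] if z is None else (z-o[2])/d[2]
    return o+s*d
E
python3 - <<'E'
from h import *
im=optics.get_image('top');cv2.imwrite('pics/top.png',cv2.resize(im['img'],(800,600),interpolation=cv2.INTER_CUBIC))
import pickle;pickle.dump(im,open('top.pkl','wb'))
im=optics.get_image('scene');cv2.imwrite('pics/scene.png',im['img'])
s=r.get_state();print(s['clock'],s['tcp_pos'],s['ee_rot'],s['contact_force'],r.grip_depth)
E
```

```text
0.1 [190.8774038  515.33794355 230.46889026] [ 9.84302023e-01 -1.76490140e-01 -9.89804239e-05  8.65166122e-04] [ 0.95655116 -0.04600398 -0.3311505 ] 18.700000000000003
```

View pics/top.png

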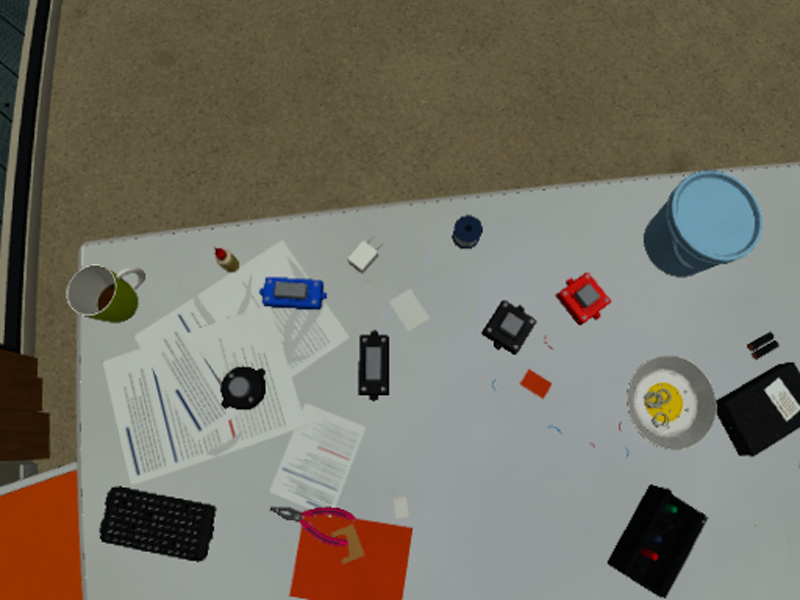

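View pics/scene.png

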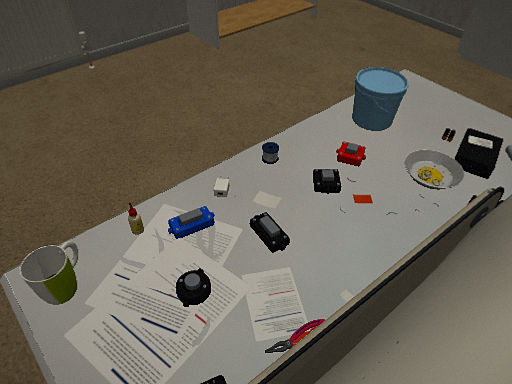

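The top view shows the round key at about (239,387), the long key at (373,363) and the square key at (512,325) in the enlarged picture. The blue and red look-alikes are apart at (291,291) and (586,296).

```bash
python3 - <<'E'
from h import *
import pickle;im=pickle.load(open('top.pkl','rb'))
for n,U,V in [('round',239,387),('long',373,363),('square',512,325),('blue',291,291),('red',586,296),('bottle',220,253),('spool',467,229),('usb',362,257),('mug',100,292),('bowl',670,400),('bucket',715,210)]:
    u,v=(U+.5)*.64-.5,(V+.5)*.64-.5
    print(n,world(im,u,v).round(1),world(im,u,v,40).round(1))
g=im['img'];c=[cv2.resize(g[int(V*.64)-32:int(V*.64)+32,int(U*.64)-32:int(U*.64)+32],(266,266),interpolation=cv2.INTER_CUBIC) for U,V in [(239,387),(373,363),(512,325)]]
cv2.imwrite('pics/crop.png',cv2.convertScaleAbs(np.hstack(c),alpha=1.5))
for U,V in [(239,387),(373,363),(512,325)]: print(int(U*.64)-32,int(V*.64)-32)
E
```

```text
round [463.5 206.3  36.5] [463.1 205.3  40. ]
long [474.7  -5.6  40.6] [474.8  -5.6  40. ]
square [ 507.1 -231.8   37.1] [ 506.6 -231.1   40. ]
blue [607.  112.5  38.1] [606.5 112.2  40. ]
red [ 538.4 -360.2   38.9] [ 538.2 -359.8   40. ]
bottle [674.4 215.3  70.8] [686.3 224.8  40. ]
spool [ 683.2 -188.7   20.2] [ 675.8 -185.2   40. ]
usb [654.4  -7.   24.3] [649.   -7.5  40. ]
mug [652.4 441.9  19.4] [645.5 430.5  40. ]
bowl [ 354.8 -477.9    6.2] [ 355.1 -460.9   40. ]
bucket [ 628.1 -559.8  131.6] [ 660.5 -623.6   40. ]
120 215
206 200
295 176
```

View pics/crop.png

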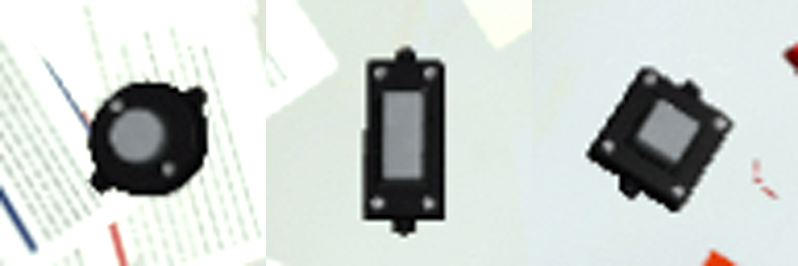

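The key centres are confirmed to about 1–2 mm, and their heights are near 40 mm. Next I check the panel in the scene foreground before crossing.

```bash
python3 - <<'E'
from h import *
im=optics.get_image('scene')
for u,v in [(500,196),(400,280),(300,360),(480,215),(430,300),(500,340),(360,375)]: print(u,v,im['range_z'][v,u],world(im,u,v).round())
print(-np.array(im['R']).T@im['t'])
s=r.get_state();from scipy.spatial.transform import Rotation as Ro
print((Ro.from_quat(s['ee_rot']).as_matrix().T@(np.array([463,205.5,110])-s['tcp_pos'])).round())
E
```

```text
500 196 109.81637 [ 68. 301. 642.]
400 280 97.97501 [ 71. 340. 636.]
300 360 85.27317 [ 73. 371. 634.]
480 215 107.2622 [ 69. 310. 640.]
430 300 71.4008 [ 61. 354. 656.]
500 340 56.96027 [ 50. 359. 665.]
360 375 63.344948 [ 61. 373. 655.]
[ 53.18749181 402.25629706 719.12867375]
[363. 196. 121.]
```

```bash
python3 -m handwheel '[[[0.018,0.0098,0.003,0,0,0,0],[0.018,0.0098,0.003,0,0,0,0],[0.018,0.0098,0.003,0,0,0,0],[0.018,0.0098,0.003,0,0,0,0],[0.018,0.0098,0.003,0,0,0,0],[0.018,0.0098,0.003,0,0,0,0],[0.018,0.0098,0.003,0,0,0,0],[0.018,0.0098,0.003,0,0,0,0],[0.018,0.0098,0.003,0,0,0,0],[0.018,0.0098,0.003,0,0,0,0]]]' 20
python3 -m handwheel '[[[0.02,0.011,0.009,0,0,0,0],[0.02,0.011,0.009,0,0,0,0],[0.02,0.011,0.009,0,0,0,0],[0.02,0.011,0.009,0,0,0,0],[0.02,0.011,0.009,0,0,0,0],[0.02,0.011,0.009,0,0,0,0],[0.02,0.011,0.009,0,0,0,0],[0.02,0.011,0.009,0,0,0,0],[0.02,0.011,0.009,0,0,0,0],[0,0,0,0,0,0,0]]]'
cat > w.py <<'E'
from h import *
import sys
from scipy.spatial.transform import Rotation as Ro
def wim(name):
    s=r.get_state();im=optics.get_image('wrist')
    T=np.eye(4);T[:3,:3]=Ro.from_quat(s['ee_rot']).as_matrix();T[:3,3]=s['tcp_pos']
    M=np.linalg.inv(T@np.array(im['hand_eye']));im['R']=M[:3,:3];im['t']=M[:3,3]
    import pickle;pickle.dump((s,im),open(name+'.pkl','wb'));cv2.imwrite(f'pics/{name}.png',im['img'])
    print(s['tcp_pos'].round(1),s['contact_force'].round(2),s['clock'])
def load(name):
    import pickle;return pickle.load(open(name+'.pkl','rb'))
def go(name,u,v,zt,z=40):
    s,im=load(name);p=world(im,u,v,z)
    print('depth pt',world(im,u,v).round(1),'plane pt',p.round(1))
    p[2]=zt;print('tool delta',(Ro.from_quat(s['ee_rot']).as_matrix().T@(p-s['tcp_pos'])).round(1))
E
python3 -c "import w;w.wim('w1')"
```

```text
clock: 0.98
tcp_pos: [326.2, 360.3, 200.9]
ee_rot: [0.984, -0.176, -0.0, 0.0]
contact_force: [0.7, 0.7, -0.6]
finger_gap: 0.002
gripper_force: 0.0
clock: 1.82
tcp_pos: [460.6, 202.9, 118.0]
ee_rot: [0.984, -0.178, -0.001, 0.002]
contact_force: [0.1, 0.4, 0.7]
finger_gap: -0.001
gripper_force: 0.0
[460.6 202.9 118. ] [0.05 0.41 0.72] 1.8167
```

View pics/w1.png

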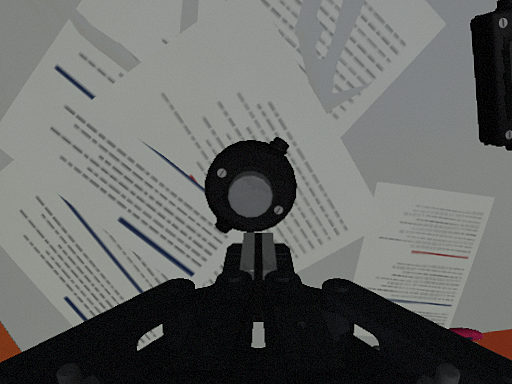

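The wrist view shows the round key centred at about (250,195), with the finger tips in front of it at (258,235).

```bash
python3 -c "
import w;w.go('w1',250,195,40)"
```

```text
depth pt [465.3 205.4  40.4] plane pt [465.2 205.4  40. ]
tool delta [ 3.6 -4.3 78. ]
```

```bash
python3 -m handwheel '[[[0.0015,-0.002,0.01,0,0,0,0],[0.0015,-0.002,0.01,0,0,0,0],[0,0,0.01,0,0,0,0],[0,0,0.01,0,0,0,0],[0,0,0.01,0,0,0,0],[0,0,0.008,0,0,0,0],[0,0,0.006,0,0,0,0],[0,0,0.004,0,0,0,0],[0,0,0,0,0,0,0],[0,0,0,0,0,0,0]]]'
python3 -m handwheel '[[[0,0,0.0015,0,0,0,0],[0,0,0.0015,0,0,0,0],[0,0,0.0015,0,0,0,0],[0,0,0.0015,0,0,0,0],[0,0,0.001,0,0,0,0],[0,0,0.001,0,0,0,0],[0,0,0.001,0,0,0,0],[0,0,0.001,0,0,0,0],[0,0,0.001,0,0,0,0],[0,0,0,0,0,0,0]]]'
```

```text
clock: 2.7
tcp_pos: [464.5, 208.7, 52.4]
ee_rot: [0.984, -0.176, 0.0, 0.0]
contact_force: [-0.1, 0.4, 0.1]
finger_gap: 0.001
gripper_force: 0.0
clock: 3.53
tcp_pos: [464.3, 208.6, 41.1]
ee_rot: [0.984, -0.176, -0.0, 0.0]
contact_force: [-0.7, -0.2, -0.1]
finger_gap: -0.005
gripper_force: 0.0
```

```bash
python3 -m handwheel '[[[0.0005,0.0015,0,0,0,0,0],[0.0005,0.0015,0,0,0,0,0],[0,0,0,0,0,0,0],[0,0,0.001,0,0,0,0],[0,0,0.001,0,0,0,0],[0,0,0.001,0,0,0,0],[0,0,0.0005,0,0,0,0],[0,0,0.0005,0,0,0,0],[0,0,0,0,0,0,0],[0,0,0,0,0,0,0]]]'
```

```text
clock: 4.37
tcp_pos: [464.4, 205.5, 37.3]
ee_rot: [0.984, -0.176, 0.0, -0.0]
contact_force: [0.5, 0.9, 2.3]
finger_gap: 0.001
gripper_force: 0.9
```

Contact, with about 3 N on the key. I continue to about 34 mm.

```bash
python3 -m handwheel '[[[0,0,0.0005,0,0,0,0],[0,0,0.0005,0,0,0,0],[0,0,0.0005,0,0,0,0],[0,0,0.0005,0,0,0,0],[0,0,0.0005,0,0,0,0],[0,0,0.0005,0,0,0,0],[0,0,0.0005,0,0,0,0],[0,0,0,0,0,0,0],[0,0,0,0,0,0,0],[0,0,0,0,0,0,0]]]'
```

```text
clock: 5.2
tcp_pos: [464.3, 205.6, 33.7]
ee_rot: [0.984, -0.177, -0.0, -0.0]
contact_force: [0.4, -0.6, 0.9]
finger_gap: 0.002
gripper_force: 0.7
```

```bash
python3 -m handwheel '[[[0,0,0.0003,0,0,0,0],[0,0,0.0003,0,0,0,0],[0,0,0.0003,0,0,0,0],[0,0,0.0003,0,0,0,0],[0,0,0,0,0,0,0],[0,0,0,0,0,0,0],[0,0,0,0,0,0,0],[0,0,0,0,0,0,0],[0,0,0,0,0,0,0],[0,0,0,0,0,0,0]]]'
```

```text
clock: 6.03
tcp_pos: [464.3, 205.6, 32.6]
ee_rot: [0.984, -0.176, 0.0, -0.0]
contact_force: [0.5, 0.8, 1.5]
finger_gap: 0.005
gripper_force: 0.7
```

```bash
python3 -m handwheel '[[[0,0,-0.003,0,0,0,0],[0,0,-0.006,0,0,0,0],[0,0,-0.01,0,0,0,0],[0,0,-0.012,0,0,0,0],[0,0,-0.013,0,0,0,0],[0,0,-0.013,0,0,0,0],[0,0,-0.012,0,0,0,0],[0,0,-0.011,0,0,0,0],[0,0,0,0,0,0,0],[0,0,0,0,0,0,0]]]'
python3 - <<'E'
import w;from h import *
w.wim('w2');s,im=w.load('w2')
d=im['range_z']
P=[world(im,u,v) for v in range(150,232) for u in range(200,300) if d[v,u]>0]
P=np.array(P)
for z in range(22,44): print(z,((P[:,2]>=z)&(P[:,2]<z+1)&(np.hypot(P[:,0]-464,P[:,1]-205.5)<30)).sum(),end='; ')
q=P[np.hypot(P[:,0]-464,P[:,1]-205.5)<10];print(np.median(q,0),len(q))
E
python3 -m handwheel '[[[0.0083,0.0194,0,0,0,0,0],[0.0083,0.0194,0,0,0,0,0],[0.0083,0.0194,0,0,0,0,0],[0.0083,0.0194,0,0,0,0,0],[0.0083,0.0194,0,0,0,0,0],[0.0083,0.0194,0,0,0,0,0],[0.0083,0.0194,0,0,0,0,0],[0.0083,0.0194,0,0,0,0,0],[0.0083,0.0194,0,0,0,0,0],[0.0083,0.0194,0,0,0,0,0]]]'
python3 -m handwheel '[[[0,0,0,0,0,0,0],[0,0,0,0,0,0,0],[0,0,0,0,0,0,0],[0,0,0,0,0,0,0],[0,0,0,0,0,0,0],[0,0,0,0,0,0,0],[0,0,0,0,0,0,0],[0,0,0,0,0,0,0],[0,0,0,0,0,0,0],[0,0,0,0,0,0,0]]]'
python3 -c "
import w;w.wim('w3')
a=w.cv2.imread('pics/w2.png');b=w.cv2.imread('pics/w3.png')
w.cv2.imwrite('pics/w23.png',w.np.hstack([a[60:300,130:390],b[60:300,56:456]]))"
```

```text
clock: 6.87
tcp_pos: [464.5, 205.8, 113.4]
ee_rot: [0.984, -0.177, 0.0, -0.001]
contact_force: [-0.7, -0.1, 0.9]
finger_gap: -0.002
gripper_force: 0.0
[464.5 205.8 113.4] [-0.72 -0.14  0.92] 6.8667
22 0; 23 0; 24 69; 25 844; 26 1788; 27 807; 28 128; 29 26; 30 60; 31 267; 32 747; 33 350; 34 21; 35 1; 36 0; 37 0; 38 0; 39 0; 40 0; 41 0; 42 0; 43 0; [464.17841278 205.51874337  32.70789788] 610
clock: 7.75
tcp_pos: [473.9, -6.4, 111.7]
ee_rot: [0.984, -0.176, -0.001, 0.0]
contact_force: [-0.4, 1.7, 0.5]
finger_gap: 0.004
gripper_force: 0.0
clock: 8.58
tcp_pos: [474.7, -5.2, 112.6]
ee_rot: [0.984, -0.176, 0.0, -0.0]
contact_force: [-0.0, 0.2, 0.8]
finger_gap: -0.002
gripper_force: 0.0
[474.7  -5.2 112.6] [-0.03  0.24  0.85] 8.5833
```

View pics/w23.png

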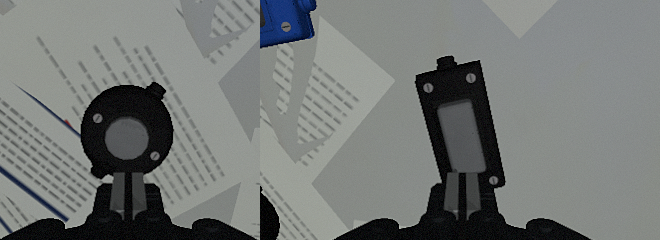

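The left half shows the round key pressed: its top is 32.5 mm and the housing 26 mm, so it is on, and it has not moved. The long key is centred at about (258,197) in the wrist picture.

```bash
python3 -c "
import w;w.go('w3',258,197,40)"
```

```text
depth pt [478.2  -7.8  41. ] plane pt [477.9  -7.7  40. ]
tool delta [ 3.8  1.2 72.6]
```

```bash
python3 -m handwheel '[[[0.001,0.0004,0.009,0,0,0,0],[0.001,0.0004,0.01,0,0,0,0],[0,0,0.01,0,0,0,0],[0,0,0.01,0,0,0,0],[0,0,0.01,0,0,0,0],[0,0,0.008,0,0,0,0],[0,0,0.006,0,0,0,0],[0,0,0.004,0,0,0,0],[0,0,0.002,0,0,0,0],[0,0,0.001,0,0,0,0]]]'
python3 -m handwheel '[[[0,0,0,0,0,0,0],[0,0,0,0,0,0,0],[0,0,0.001,0,0,0,0],[0,0,0.001,0,0,0,0],[0,0,0.0005,0,0,0,0],[0,0,0.0005,0,0,0,0],[0,0,0.0005,0,0,0,0],[0,0,0.0005,0,0,0,0],[0,0,0.0005,0,0,0,0],[0,0,0,0,0,0,0]]]'
```

```text
clock: 9.47
tcp_pos: [476.4, -6.7, 42.4]
ee_rot: [0.984, -0.176, -0.0, 0.0]
contact_force: [0.8, 0.2, 0.2]
finger_gap: -0.003
gripper_force: 0.0
clock: 10.3
tcp_pos: [476.4, -6.7, 38.1]
ee_rot: [0.984, -0.176, 0.0, -0.0]
contact_force: [-0.8, 0.2, 2.0]
finger_gap: -0.002
gripper_force: 1.0
```

```bash
python3 -m handwheel '[[[0,0,0.0005,0,0,0,0],[0,0,0.0005,0,0,0,0],[0,0,0.0005,0,0,0,0],[0,0,0.0005,0,0,0,0],[0,0,0.0005,0,0,0,0],[0,0,0.0005,0,0,0,0],[0,0,0.0005,0,0,0,0],[0,0,0.0005,0,0,0,0],[0,0,0,0,0,0,0],[0,0,0,0,0,0,0]]]'
python3 -m handwheel '[[[0,0,0.0003,0,0,0,0],[0,0,0.0003,0,0,0,0],[0,0,0.0003,0,0,0,0],[0,0,0.0003,0,0,0,0],[0,0,0.0002,0,0,0,0],[0,0,0,0,0,0,0],[0,0,0,0,0,0,0],[0,0,0,0,0,0,0],[0,0,0,0,0,0,0],[0,0,0,0,0,0,0]]]'
python3 -m handwheel '[[[0,0,-0.003,0,0,0,0],[0,0,-0.006,0,0,0,0],[0,0,-0.01,0,0,0,0],[0,0,-0.012,0,0,0,0],[0,0,-0.013,0,0,0,0],[0,0,-0.013,0,0,0,0],[0,0,-0.012,0,0,0,0],[0,0,-0.011,0,0,0,0],[0,0,0,0,0,0,0],[0,0,0,0,0,0,0]]]'
python3 - <<'E'
import w;from h import *
w.wim('w4');s,im=w.load('w4')
d=im['range_z']
P=np.array([world(im,u,v) for v in range(110,232) for u in range(200,310) if d[v,u]>0])
for z in range(22,44): print(z,((P[:,2]>=z)&(P[:,2]<z+1)&(np.hypot(P[:,0]-477,P[:,1]+7)<24)).sum(),end='; ')
s=r.get_state()
print((w.Ro.from_quat(s['ee_rot']).as_matrix().T@(np.array([507.5,-232,113])-s['tcp_pos'])).round(1))
E
```

```text
clock: 11.13
tcp_pos: [476.4, -6.7, 34.0]
ee_rot: [0.984, -0.176, 0.0, -0.0]
contact_force: [-0.3, 0.3, 1.1]
finger_gap: -0.001
gripper_force: 0.5
clock: 11.97
tcp_pos: [476.4, -6.7, 32.7]
ee_rot: [0.984, -0.176, 0.0, -0.0]
contact_force: [0.5, 0.9, 1.2]
finger_gap: 0.001
gripper_force: 0.8
clock: 12.8
tcp_pos: [476.5, -6.6, 113.2]
ee_rot: [0.984, -0.177, 0.001, -0.0]
contact_force: [0.3, 0.6, -0.0]
finger_gap: -0.001
gripper_force: 0.0
[476.5  -6.6 113.2] [ 0.25  0.57 -0.01] 12.8
22 9; 23 3; 24 63; 25 260; 26 534; 27 318; 28 70; 29 24; 30 72; 31 318; 32 1033; 33 621; 34 58; 35 2; 36 0; 37 0; 38 0; 39 0; 40 0; 41 0; 42 0; 43 0; [107.9 200.3  -0.6]
```

The long key is down at 32.6 mm. On to the square switch.

```bash
python3 -m handwheel '[[[0.0108,0.02,0,0,0,0,0],[0.0108,0.02,0,0,0,0,0],[0.0108,0.02,0,0,0,0,0],[0.0108,0.02,0,0,0,0,0],[0.0108,0.02,0,0,0,0,0],[0.0108,0.02,0,0,0,0,0],[0.0108,0.02,0,0,0,0,0],[0.0108,0.02,0,0,0,0,0],[0.0108,0.02,0,0,0,0,0],[0.0108,0.02,0,0,0,0,0]]]'
python3 -m handwheel '[[[0,0,0,0,0,0,0],[0,0,0,0,0,0,0],[0,0,0,0,0,0,0],[0,0,0,0,0,0,0],[0,0,0,0,0,0,0],[0,0,0,0,0,0,0],[0,0,0,0,0,0,0],[0,0,0,0,0,0,0],[0,0,0,0,0,0,0],[0,0,0,0,0,0,0]]]'
python3 -c "
import w;w.wim('w5')"
```

```text
clock: 13.68
tcp_pos: [507.4, -232.7, 111.5]
ee_rot: [0.984, -0.177, -0.001, -0.0]
contact_force: [-0.1, 0.1, 0.7]
finger_gap: 0.003
gripper_force: 0.0
clock: 14.52
tcp_pos: [508.2, -231.7, 112.8]
ee_rot: [0.984, -0.176, 0.0, -0.0]
contact_force: [-0.6, 0.3, -0.1]
finger_gap: -0.004
gripper_force: 0.0
[ 508.2 -231.7  112.8] [-0.61  0.33 -0.13] 14.5167
```

View pics/w5.png

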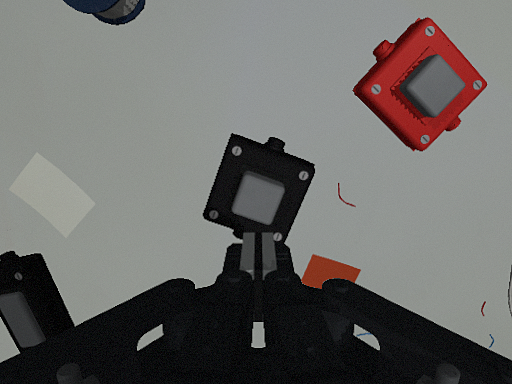

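The black square switch lies at about (259,190), with its key centred at about (259,197). The red look-alike is well off, at (420,85).

```bash
python3 -c "
import w;w.go('w5',259,197,40)"
```

```text
depth pt [ 511.4 -234.9   41.1] plane pt [ 511.1 -234.8   40. ]
tool delta [ 3.8  1.9 72.8]
```

```bash
python3 -m handwheel '[[[0.001,0.0005,0.009,0,0,0,0],[0.001,0.0005,0.01,0,0,0,0],[0,0,0.01,0,0,0,0],[0,0,0.01,0,0,0,0],[0,0,0.01,0,0,0,0],[0,0,0.008,0,0,0,0],[0,0,0.006,0,0,0,0],[0,0,0.004,0,0,0,0],[0,0,0.002,0,0,0,0],[0,0,0.001,0,0,0,0]]]'
python3 -m handwheel '[[[0,0,0,0,0,0,0],[0,0,0,0,0,0,0],[0,0,0.001,0,0,0,0],[0,0,0.001,0,0,0,0],[0,0,0.0005,0,0,0,0],[0,0,0.0005,0,0,0,0],[0,0,0.0005,0,0,0,0],[0,0,0.0005,0,0,0,0],[0,0,0.0005,0,0,0,0],[0,0,0,0,0,0,0]]]'
```

```text
clock: 15.4
tcp_pos: [509.7, -233.4, 42.5]
ee_rot: [0.984, -0.176, 0.0, 0.0]
contact_force: [-0.2, 0.2, 0.1]
finger_gap: -0.001
gripper_force: 0.0
clock: 16.23
tcp_pos: [509.7, -233.4, 38.2]
ee_rot: [0.984, -0.176, 0.0, 0.0]
contact_force: [0.3, 1.0, 2.0]
finger_gap: 0.0
gripper_force: 1.1
```

```bash
python3 -m handwheel '[[[0,0,0.0005,0,0,0,0],[0,0,0.0005,0,0,0,0],[0,0,0.0005,0,0,0,0],[0,0,0.0005,0,0,0,0],[0,0,0.0005,0,0,0,0],[0,0,0.0005,0,0,0,0],[0,0,0.0005,0,0,0,0],[0,0,0.0005,0,0,0,0],[0,0,0,0,0,0,0],[0,0,0,0,0,0,0]]]'
python3 -m handwheel '[[[0,0,0.0003,0,0,0,0],[0,0,0.0003,0,0,0,0],[0,0,0.0003,0,0,0,0],[0,0,0.0003,0,0,0,0],[0,0,0.0002,0,0,0,0],[0,0,0,0,0,0,0],[0,0,0,0,0,0,0],[0,0,0,0,0,0,0],[0,0,0,0,0,0,0],[0,0,0,0,0,0,0]]]'
python3 -m handwheel '[[[0,0,-0.003,0,0,0,0],[0,0,-0.006,0,0,0,0],[0,0,-0.01,0,0,0,0],[0,0,-0.012,0,0,0,0],[0,0,-0.013,0,0,0,0],[0,0,-0.013,0,0,0,0],[0,0,-0.012,0,0,0,0],[0,0,-0.011,0,0,0,0],[0,0,0,0,0,0,0],[0,0,0,0,0,0,0]]]'
python3 - <<'E'
import w;from h import *
w.wim('w6');s,im=w.load('w6')
d=im['range_z']
P=np.array([world(im,u,v) for v in range(110,232) for u in range(200,310) if d[v,u]>0])
for z in range(22,44): print(z,((P[:,2]>=z)&(P[:,2]<z+1)&(np.hypot(P[:,0]-510,P[:,1]+234)<28)).sum(),end='; ')
E
```

```text
clock: 17.07
tcp_pos: [509.7, -233.4, 34.0]
ee_rot: [0.984, -0.176, -0.0, -0.0]
contact_force: [0.2, 0.3, 1.6]
finger_gap: -0.0
gripper_force: 0.6
clock: 17.9
tcp_pos: [509.7, -233.4, 32.8]
ee_rot: [0.984, -0.176, 0.0, -0.0]
contact_force: [-0.6, 0.4, 2.1]
finger_gap: -0.005
gripper_force: 0.8
clock: 18.73
tcp_pos: [510.1, -233.4, 113.8]
ee_rot: [0.984, -0.176, 0.001, -0.0]
contact_force: [-0.5, -0.4, -0.6]
finger_gap: 0.003
gripper_force: 0.0
[ 510.1 -233.4  113.8] [-0.47 -0.39 -0.65] 18.7333
22 0; 23 0; 24 46; 25 612; 26 1344; 27 716; 28 101; 29 42; 30 68; 31 227; 32 774; 33 523; 34 53; 35 3; 36 0; 37 0; 38 0; 39 0; 40 0; 41 0; 42 0; 43 0;
```

View pics/w6.png

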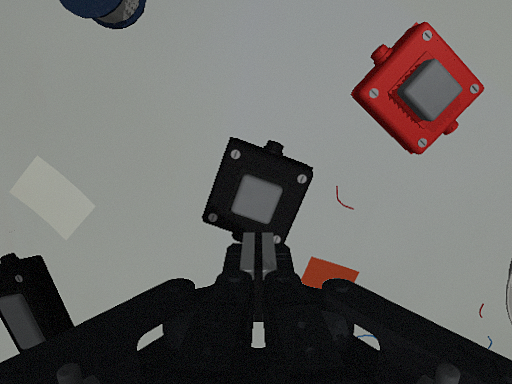

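The square key at (258,198) is down (32.5 mm over a 26 mm housing), the switch has not shifted, and the red one is untouched.

```bash
python3 -c "
from station import finish_job
print(finish_job())"
```

```text
the job is handed in; nothing more can be done
None
```

I pressed the round, long and square keys in that order; each measured about 7.5 mm down after I lifted clear, past the 5 mm on point. The switches had not visibly shifted, and the job was handed in at about 19 s, with the result not reported back.

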